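Top up a spring-lift bearing magazine

ROBOT

A 7-joint arm with a two-finger parallel gripper is mounted at the origin on the work surface. World frame = base frame: x ahead of the robot, y to its left, z up, the work surface at z = 0. Lengths are in m, angles in rad, forces in N, time in s.
With the tool pointing down it reaches from about 0.4 to 0.9 m from the base axis. Payload 5.5 kg.
Tool frame: the origin (TCP) lies on the front face of the gripper's body, between the roots of the fingers; the fingertips stand 66 mm ahead of it and the grasp point (between the pads) lies 47 mm ahead of it (tcp_to_grasp is the distance from the TCP to the grasp point, in m); z points along the fingers, y is the direction in which the jaws open and shut (so a half turn about z gives the same grasp; the last joint's range is limited). The gripper opens to 92 mm and grips with 3 to 60 N. Pads are 19 mm wide; open, the fingers measure 130 mm over their backs; the gripper's body (75 mm by 190 mm) begins 47 mm behind the grasp point.
Start: joints at [-0.998, 0.501, -0.427, 1.55, 0.221, 1.138, -0.21], TCP at [0.198, 0.619, 0.292] pointing down, gripper open.
Joint ranges: [-2.88, 2.88], [-0.31, 2.03], [-1.54, 1.56], [0.2, 2.42], [-1.41, 4.55], [0.19, 2.02], [-2.57, 2.57]. Speed limits (rad/s): [2.57, 2.57, 3.14, 3.14, 3.14, 3.14, 3.14].

INTERFACE

Orientations are given as a unit quaternion [x, y, z, w].
In Python, from rig import * gives the robot as it stands.
- The arm moves only by the tool drive_tool, never from a script. Its argument "targets" is one flat list of numbers, 7 for each row, row after row: the shift along the tool's x, y, z in m, then the turn, a rotation vector about the tool's x, y, z in rad, then the opening, from 0 (shut) to 1 (fully open). In form: [x, y, z, rx, ry, rz, grip, x, y, z, rx, ry, rz, grip, ...]. A call has 1 to 8 rows; each row is the pose to reach, as a shift and turn from the pose commanded when the call began, along the tool's axes at that moment; what a row does not reach only later rows make up. A row lasts 1/10 s, in which the tool goes at most 50 mm and 8.59 degrees, less where a joint would pass 70% of its speed; a pose out of reach is approached as far as the arm can. A call with a gripper value outside its range is refused whole. The fingers move at their own pace and stop on an object; the grip force is fixed at half the most. Time passes only in rows, so rows that repeat a pose let the fingers close. It gives the time, the measured TCP pose, the force and the opening at its end, in the units of the state.
- sense(): the state, without advancing time (a new reading comes with each control period).
- grab_frame(name): name is "side" or "top" or "wrist"; returns a dict with "image" (384x512x3 uint8, red, green, blue), "z_map" (384x512 float32, m along the optical axis (not along the pixel's ray), 0 where there is no reading), "intrinsics" (3x3 intrinsics, pixels), "dist_coeffs" ([k1, k2, p1, p2, k3] as OpenCV has them; the pictures are not rectified), "R" (3x3) and "t" (3): a world point X has camera coordinates R X + t. Camera axes: x right, y down, z forward; pixel columns grow to the right and rows downward; lengths in m; the calibration is good to about 2 mm. A picture is of the moment at which its call begins.
- sign_off(): hands the job in, once; it reports no verdict.
Trained networks look in a picture, given as the dict that the camera call returned (one of the last four; its "shot" number tells which), for a name from the list of things; names that differ only in an ending like _2 or _b are one class to them, and where a whole thing is asked for, a point or a joint stands for the part that bears it (a point fixed in the world has none). Each returns a list of dicts, best first, with "confidence" (0 to 1); they miss things now and then, are a little off and sometimes report something else, mostly with a low value. They report only what shows in the picture. A call takes as long as a camera call. They do not tell look-alikes from the thing itself.
- search_frame(picture, name): "xy" ([column, row] in pixels, amid what is visible of it).
- masks_of(picture, name): "region" (384x512 bool, what is visible of it) and "xy" ([column, row] in pixels, amid what is visible of it).
- pinpoint(picture, name): "xy" ([column, row] in pixels: a listed point, or the origin of a listed thing).
The state is a dict: "time_s": time; "qpos": joint angles; "joint_vel": joint speeds; "joint_efforts": joint torques, N m; "position": TCP position; "eef_rot": TCP orientation; "contact_force": force on the tool from outside, world axes, zero at the start; "wrist_torque": the same for the moment, N m; "width": finger opening in m.
Only numpy, scipy, OpenCV 4.12 (cv2) and the standard library are available. Lean on these libraries where they do the work, as an engineer would, in place of code of your own. Each camera call takes 0.05 s, during which the arm holds its last target.

TASK

Top up the bearing magazine beside the press: load the two loose bearings with yellow seals flat between its four guide rods, onto the yellow-sealed one already on its sprung plate. Set each one down gently rather than dropping it, and let the spring carry the stack. Leave the black-sealed bearing and everything else on the bench where they are.

Things in the scene. Friction and masses are not known exactly. Their poses are not given: they have to be found in the camera images.
- magazine: Bearing magazine, fixed: base plate 130 x 130 x 12 mm, four upright 8 mm guide rods at x, y = +-27 mm (68 mm clear circle), tips 175 mm above the bench; the top 14 mm are white cones tapering to 3 mm. On each side (+-x, +-y) 46 mm between two rods are open for a finger. Origin: centre of the base's underside on the bench; x, y square to its sides, z up; it may be turned.
- lift (a joint): Travel (m) of the magazine's round lift plate, 60 mm diameter: 0 fully up (top face 160 mm above the bench), grows as it sinks, stop at 0.105. A damped coil spring of about 119 N/m carries it. Each bearing sinks it about 24 mm, so the top of the stack stays about 150 mm above the bench; this level differs up to 10 mm from start to start.
- lift_top (a point): Centre of the lift plate's upper face, on the magazine's axis; moves down with it. z up.
- brg_loaded_center (a point): Centre (12 mm above its underside) of the bearing with yellow seals that lies on the lift plate from the start; same size as the others. z is its axis.
- brg_a_center (a point): Centre, half-way up, of a loose yellow-sealed ball bearing 62 mm outside diameter, 30 mm bore, 24 mm thick, 0.29 kg, lying flat on the bench mat (to be loaded). z is its axis.
- brg_b_center (a point): Centre, half-way up, of the other loose yellow-sealed ball bearing 62 mm outside diameter, 30 mm bore, 24 mm thick, 0.29 kg, lying flat on the bench mat (to be loaded; either may go first). z is its axis.
- brg_a: The same first yellow-sealed bearing; origin at the centre of its underside.
- brg_b: The same second yellow-sealed bearing; origin at the centre of its underside.
- mat: Blue ribbed bench mat 240 x 320 mm, 3 mm thick, fixed; its upper face, 3 mm above the bench, carries the loose bearings. Origin: centre of its underside.
- brg_black_center (a point): Centre of the black-sealed bearing (same size) on the mat; not wanted, to be left alone.
- bush_center (a point): Centre of a steel bush, 22 mm diameter, 40 mm tall, standing on the mat; leave.
- screwdriver_grip (a point): Handle of a red screwdriver lying in front of the robot, about 200 mm long; leave.
- spanner_grip (a point): Handle of a steel spanner lying at the right; leave.
- grease_center (a point): Centre of a yellow grease jar, 72 mm diameter, 70 mm tall, on the robot's side of the magazine; leave.
- oil_center (a point): Centre of a white oil bottle, 52 mm diameter, 150 mm tall, at the back; leave.
- tape_center (a point): Centre of a roll of brown tape, 90 mm diameter, 48 mm tall, on the robot's side of the mat; leave.
Things that resemble listed ones, but are neither listed nor needed, are in the scene too. What is shaped like the magazine but orange is not meant.

How it is judged:
By the outcome, as a careful person would: the job done as asked, in the order asked, and still so for the second after the job is handed in, with the robot touching nothing.
It also fails if it takes over 58 s, if anything falls off the work surface, if the arm or the gripper's body presses on something with over 40 N, if the wrist force passes 120 N, or if a joint passes its speed limit or range.

## Working session

There is one attempt and no reset: what is moved stays moved. The work goes in short steps, Python scripts to look and compute and a tool call to move; the robot and the scene stay as the last step left them, time stands still between calls to the robot, and variables do not carry over. Pictures are saved under pics/ and viewed, and the job is handed in when it is done.

Besides the shell and the picture viewer there is one more tool, called after "Request:" by a JSON object that holds its "op" and its "data". drive_tool: Moves the arm, as the interface text tells. Its arguments: {"type":"object","properties":{"targets":{"type":"array"}},"required":["targets"]}

```bash
ls; mkdir -p pics
cat > h.py <<'E'
from rig import *
import numpy as np, cv2
def save(p,n,crop=None,s=1):
    im=cv2.cvtColor(p["image"],cv2.COLOR_RGB2BGR)
    if crop: im=im[crop[1]:crop[3],crop[0]:crop[2]]
    cv2.imwrite("pics/"+n,cv2.resize(im,None,fx=s,fy=s,interpolation=cv2.INTER_CUBIC))
def ray(p,xy):
    K=np.array(p["intrinsics"]);D=np.array(p["dist_coeffs"])
    u=cv2.undistortPoints(np.array([[xy]],float),K,D)[0,0]
    R=np.array(p["R"]);t=np.array(p["t"])
    return -R.T@t, R.T@np.array([u[0],u[1],1.])
def atz(p,xy,z):
    c,d=ray(p,xy); return c+d*(z-c[2])/d[2]
def dep(p,xy):
    c,d=ray(p,xy); return c+d*p["z_map"][int(round(xy[1])),int(round(xy[0]))]
def cloud(p,mask):
    v,u=np.nonzero(mask&(p["z_map"]>0))
    K=np.array(p["intrinsics"]);D=np.array(p["dist_coeffs"])
    n=cv2.undistortPoints(np.stack([u,v],1).astype(float)[:,None],K,D)[:,0]
    z=p["z_map"][v,u].astype(float)
    C=np.c_[n*z[:,None],z]
    return (C-np.array(p["t"]))@np.array(p["R"])
def proj(p,X):
    r,_=cv2.Rodrigues(np.array(p["R"]))
    return cv2.projectPoints(np.array(X,float).reshape(-1,1,3),r,np.array(p["t"],float),np.array(p["intrinsics"]),np.array(p["dist_coeffs"]))[0][:,0]
E
python3 - <<'E'
from h import *
s=sense(); print(s)
t=grab_frame("top"); save(t,"top0.png",s=1.5); 
sd=grab_frame("side"); save(sd,"side0.png",s=1.5)
for p,n in((t,"top"),(sd,"side")):
    for k in("brg_a_center","brg_loaded_center","brg_black_center","magazine","lift_top","mat"):
        for r in pinpoint(p,k): print(n,k,np.round(r["xy"],1),round(r["confidence"],2),np.round(dep(p,r["xy"]),3))
E
```

```text
pics
{'time_s': 0.0, 'qpos': array([-0.99778658,  0.5018344 , -0.42680608,  1.55146356,  0.22077601,
        1.13829996, -0.21032247]), 'joint_vel': array([ 0.00100626,  0.00018476,  0.00014875, -0.00051749,  0.0001523 ,
       -0.00059323,  0.00049772]), 'joint_efforts': array([ 1.49640360e-03, -5.66617370e+01, -5.81630051e+00, -2.79102248e+01,
       -6.88651018e-02,  3.10041779e-02,  1.89441339e-04]), 'position': array([0.19802396, 0.61848931, 0.29118234]), 'eef_rot': array([ 1.54267237e-01,  9.88028677e-01, -9.56451132e-04, -1.94496063e-04]), 'contact_force': array([-0.04416809,  0.08771439, -0.16202941]), 'wrist_torque': array([ 0.03868331, -0.03538614, -0.0038911 ]), 'width': 0.09219346918142535}
top brg_a_center [112.1 211.8] 0.82 [ 0.475  0.299 -0.002]
top brg_loaded_center [311.3 187.5] 0.63 [ 0.512 -0.271  0.125]
top brg_loaded_center [113.4 213.5] 0.4 [0.469 0.292 0.005]
top brg_loaded_center [158.4 189.3] 0.36 [ 0.539  0.162 -0.002]
top brg_black_center [163.3 167.2] 0.55 [0.604 0.147 0.006]
top magazine [305.3 192.6] 0.85 [ 0.495 -0.253  0.146]
top magazine [305.4 258. ]
[... 331 characters left out ...]
9  0.165 -0.002]
top mat [308.7 262.6] 0.33 [ 0.317 -0.263  0.067]
side brg_a_center [181.4 177. ] 0.64 [0.467 0.256 0.025]
side brg_loaded_center [275.1 231.5] 0.87 [ 0.518 -0.247  0.123]
side brg_loaded_center [315.5 196.5] 0.65 [ 0.744 -0.164  0.09 ]
side brg_loaded_center [206.  208.1] 0.43 [0.458 0.048 0.025]
side brg_black_center [223.4 182.5] 0.46 [0.578 0.138 0.028]
side magazine [275.3 268.9] 0.96 [ 0.496 -0.285  0.021]
side magazine [279.8 341.2] 0.8 [ 0.368 -0.47   0.038]
side magazine [137.6 186.5] 0.71 [0.306 0.258 0.046]
side lift_top [277.5 237. ] 0.67 [ 0.494 -0.286  0.147]
side lift_top [282.9 299.5] 0.56 [ 0.383 -0.45   0.159]
side mat [209.6 188.7] 0.79 [0.532 0.161 0.004]
```

View pics/top0.png

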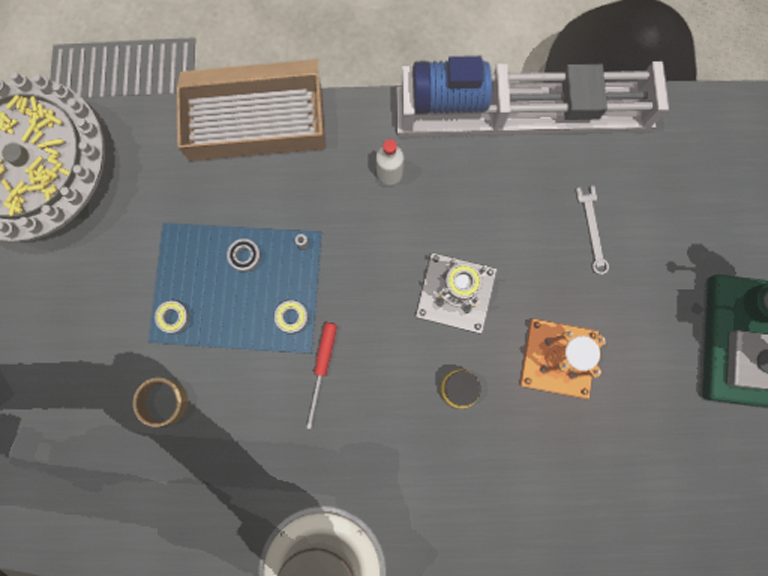

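View pics/side0.png

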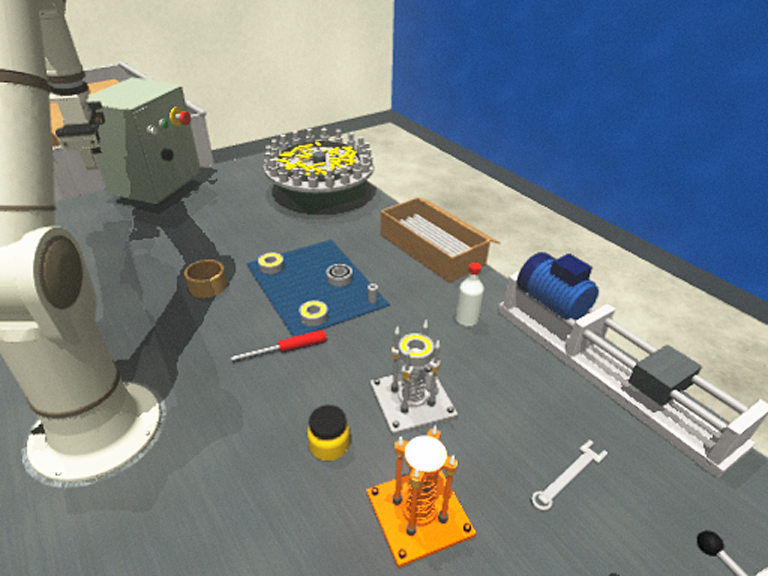

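The top picture shows the yellow bearings at px (114,211) and (193,211) and the black one at (162,170), all on the mat. The grey magazine is at (305,193) and the orange look-alike at (375,238). The grey one fits the description because it holds the yellow-sealed bearing, so I'll measure it and confirm it in a crop.

Run:
```python
from h import *
t=grab_frame("top"); save(t,"magcrop.png",(265,155,415,280),5)
sd=grab_frame("side")
hsv=cv2.cvtColor(t["image"],cv2.COLOR_RGB2HSV)
def ring(p,c,z,r=16):
    hsv=cv2.cvtColor(p["image"],cv2.COLOR_RGB2HSV)
    m=cv2.inRange(hsv,(22,90,110),(38,255,255))>0
    yy,xx=np.mgrid[:384,:512]; m&=np.hypot(xx-c[0],yy-c[1])<r
    pts=np.argwhere(m)[:,::-1].astype(np.float32)
    W=np.array([atz(p,q,z)[:2] for q in pts])
    # circle: hull enclosing + mean
    e=cv2.fitEllipse(cv2.convexHull(pts))
    c2=atz(p,e[0],z); print(len(pts),"mean",W.mean(0).round(4),"ell",c2.round(4),"ext",(W.max(0)-W.min(0)).round(4))
print("top");ring(t,(114,211),.027);ring(t,(193,211),.027);ring(t,(308,187),.150)
print("side");
ring(sd,(181,175),.027);ring(sd,(209,207),.027);ring(sd,(277,231),.150)
m=masks_of(t,"brg_loaded")if 0 else None
for p,n in((t,"top"),(sd,"side")):
  for r in masks_of(p,"magazine")[:3]:
    C=cloud(p,r["region"]); b=C[(abs(C[:,2]-.012)<.006)]
    print(n,np.round(r["xy"]),round(r["confidence"],2),len(C),len(b),C.min(0).round(3),C.max(0).round(3))
    if len(b)>20:
        q=cv2.minAreaRect(b[:,:2].astype(np.float32)); print(q, np.percentile(C[:,2],[50,90,99]).round(3))
# stack top height
for p,c in((t,(308,187)),(sd,(277,231))):
    hs=cv2.cvtColor(p["image"],cv2.COLOR_RGB2HSV); mm=cv2.inRange(hs,(22,90,110),(38,255,255))>0
    yy,xx=np.mgrid[:384,:512]; mm&=np.hypot(xx-c[0],yy-c[1])<16
    C=cloud(p,mm); print("stack",np.median(C,0).round(4),np.percentile(C[:,2],[10,90]).round(3))
```

```text
top
103 mean [0.4759 0.2842] ell [0.4754 0.2846 0.027 ] ext [0.0493 0.05  ]
102 mean [0.4701 0.0537] ell [0.4703 0.0536 0.027 ] ext [0.0489 0.0486]
131 mean [ 0.5099 -0.2634] ell [ 0.5099 -0.2629  0.15  ] ext [0.0498 0.0492]
side
54 mean [0.4736 0.2823] ell [0.4734 0.2818 0.027 ] ext [0.0492 0.0563]
75 mean [0.4708 0.0538] ell [0.4697 0.0523 0.027 ] ext [0.0513 0.0525]
102 mean [ 0.5089 -0.2668] ell [ 0.5076 -0.2671  0.15  ] ext [0.0491 0.0505]
top [372. 238.] 0.93 2123 1177 [ 0.307 -0.538 -0.004] [ 0.451 -0.379  0.174]
((0.3794748783111572, -0.45861008763313293), (0.1381126344203949, 0.1288170963525772), 78.35526275634766) [0.015 0.161 0.165]
top [304. 199.] 0.65 1664 1216 [ 0.431 -0.343 -0.002] [ 0.588 -0.184  0.176]
((0.5104627013206482, -0.2630879878997803), (0.13015687465667725, 0.13134050369262695), 74.23790740966797) [0.013 0.123 0.167]
side [275. 265.] 0.57 2002 1161 [ 0.431 -0.345 -0.005] [ 0.658 -0.109  0.17 ]
((0.5114784836769104, -0.26605021953582764), (0.13261008262634277, 0.13166667520999908), 73.94404602050781) [0.013 0.118 0.159]
side [198. 226.] 0.39 294 111 [ 0.264 -0.034 -0.002] [0.455 0.037 0.028]
((0.3590087294578552, -0.0038178563117980957), (0.015136931091547012, 0.1973106861114502), 72.08490753173828) [0.02  0.026 0.028]
stack [ 0.5104 -0.2645  0.1465] [0.144 0.149]
stack [ 0.5119 -0.2615  0.146 ] [0.145 0.148]
```

View pics/magcrop.png

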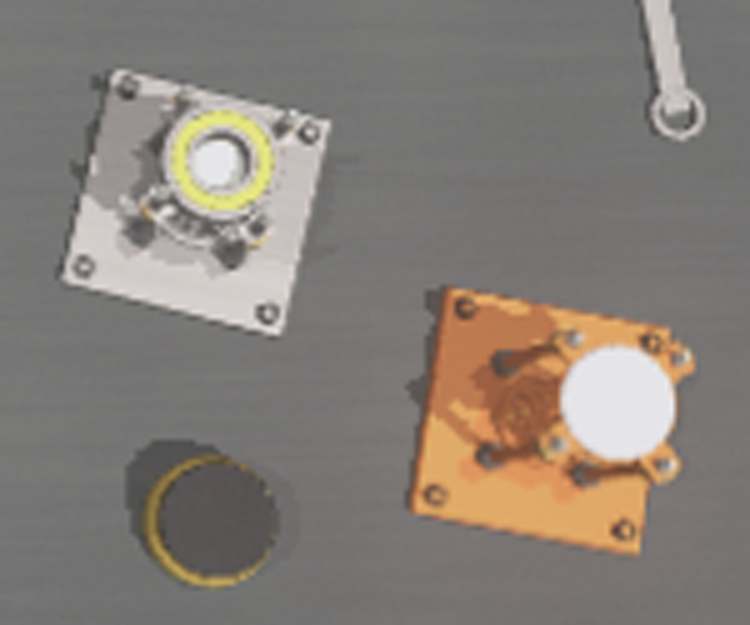

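The crop confirms the target: the grey magazine holds the yellow-sealed bearing, with its centre near (0.511,-0.264), its yaw near 74° and the stack top near z 0.147. The orange one is empty. Next I'll move above bearing A.

```bash
cat >> h.py <<'E'
from scipy.spatial.transform import Rotation as Ro
def goto(x,y,z,yaw=None):
    s=sense(); R=Ro.from_quat(s["eef_rot"])
    d=R.inv().apply(np.array([x,y,z])-s["position"])
    if yaw is None: rv=np.zeros(3); 
    else:
        a=np.deg2rad(yaw); ty=np.array([np.cos(a),np.sin(a),0]); tz=np.array([0,0,-1.]); tx=np.cross(ty,tz)
        rv=(R.inv()*Ro.from_matrix(np.c_[tx,ty,tz])).as_rotvec()
    print("t",round(s["time_s"],2),"pos",s["position"].round(4),"F",s["contact_force"].round(1),"w",round(s["width"],4))
    print("shift",d.round(4),"rot",rv.round(4))
E
python3 - <<'E'
from h import *
goto(.4745,.283,.22,74)
E
```

```text
t 0.9 pos [0.1982 0.619  0.2922] F [0.6 0.1 1.8] w 0.0922
shift [-0.3656 -0.2358  0.0722] rot [-0.     -0.     -0.0305]
```

Request:
{"op": "drive_tool", "data": {"targets": [-0.366, -0.236, 0.072, 0, 0, -0.03, 1, -0.366, -0.236, 0.072, 0, 0, -0.03, 1, -0.366, -0.236, 0.072, 0, 0, -0.03, 1, -0.366, -0.236, 0.072, 0, 0, -0.03, 1, -0.366, -0.236, 0.072, 0, 0, -0.03, 1, -0.366, -0.236, 0.072, 0, 0, -0.03, 1, -0.366, -0.236, 0.072, 0, 0, -0.03, 1, -0.366, -0.236, 0.072, 0, 0, -0.03, 1]}}

```text
time_s: 1.7
position: [0.4499, 0.3127, 0.2271]
eef_rot: [0.139, 0.99, 0.0, 0.0]
contact_force: [1.1, 0.4, -0.2]
width: 0.0921
```

Run:
```python
from h import *
goto(.4745,.283,.22,74)
```

```text
t 1.7 pos [0.4499 0.3127 0.2271] F [ 1.1  0.4 -0.2] w 0.0921
shift [-0.0318 -0.0218  0.0071] rot [ 0.0007  0.0006 -0.0004]
```

Request:
{"op": "drive_tool", "data": {"targets": [-0.02, -0.012, 0, 0, 0, 0, 1, -0.02, -0.012, 0, 0, 0, 0, 1, -0.02, -0.012, 0, 0, 0, 0, 1]}}

```text
time_s: 2.0
position: [0.4649, 0.2972, 0.2271]
eef_rot: [0.14, 0.99, 0.0, -0.0]
contact_force: [-1.4, 0.5, -1.0]
width: 0.0917
```

Run:
```python
from h import *
p=grab_frame("wrist"); save(p,"w1.png",s=1.5)
goto(.4745,.283,.073,74)
hs=cv2.cvtColor(p["image"],cv2.COLOR_RGB2HSV); m=cv2.inRange(hs,(22,90,110),(38,255,255))
n,l,st,ce=cv2.connectedComponentsWithStats(m)
for i in range(1,n):
    if st[i,4]>300:
        pts=np.argwhere(l==i)[:,::-1].astype(np.float32); e=cv2.fitEllipse(cv2.convexHull(pts))
        print(st[i],e,atz(p,e[0],.027).round(4))
for r in pinpoint(p,"brg_a_center"): print(r, atz(p,r["xy"],.015).round(4))
```

```text
t 2.05 pos [0.4641 0.2983 0.2272] F [ 0.1  0.1 -0.2] w 0.0918
shift [-0.0143 -0.012   0.1541] rot [ 0.0009 -0.0006  0.0004]
[222 173  47  45 808] ((244.73707580566406, 195.21710205078125), (44.43739318847656, 46.09312438964844), 97.4207534790039) [0.4735 0.284  0.027 ]
{'xy': [247.1, 198.1], 'confidence': 0.69} [0.4809 0.2844 0.015 ]
```

View pics/w1.png

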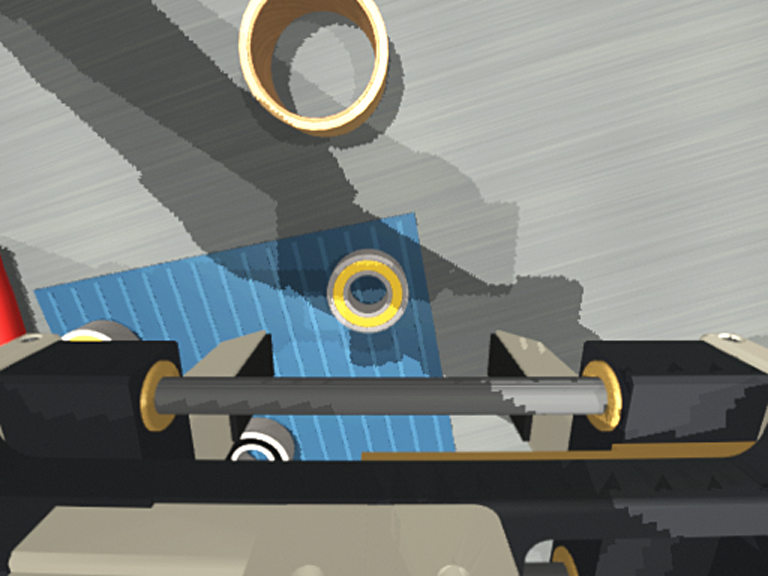

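The wrist view shows the yellow bearing at px (245,195), i.e. about (0.474,0.284), which agrees with the top camera. I'll descend.

Request:
{"op": "drive_tool", "data": {"targets": [-0.014, -0.012, 0.05, 0, 0, 0, 1, -0.014, -0.012, 0.09, 0, 0, 0, 1, -0.014, -0.012, 0.12, 0, 0, 0, 1, -0.014, -0.012, 0.12, 0, 0, 0, 1, -0.014, -0.012, 0.12, 0, 0, 0, 1]}}

```text
time_s: 2.6
position: [0.4739, 0.2834, 0.1073]
eef_rot: [0.138, 0.99, 0.0, -0.001]
contact_force: [1.0, 0.7, 0.8]
width: 0.0922
```

Run:
```python
from h import *
p=grab_frame("wrist"); save(p,"w2.png",s=1.5)
goto(.474,.2835,.073,74)
```

```text
t 2.65 pos [0.475  0.2838 0.1084] F [ 0.7 -0.4  0.4] w 0.092
shift [ 0.0009 -0.0006  0.0354] rot [0.002  0.0008 0.0017]
```

View pics/w2.png

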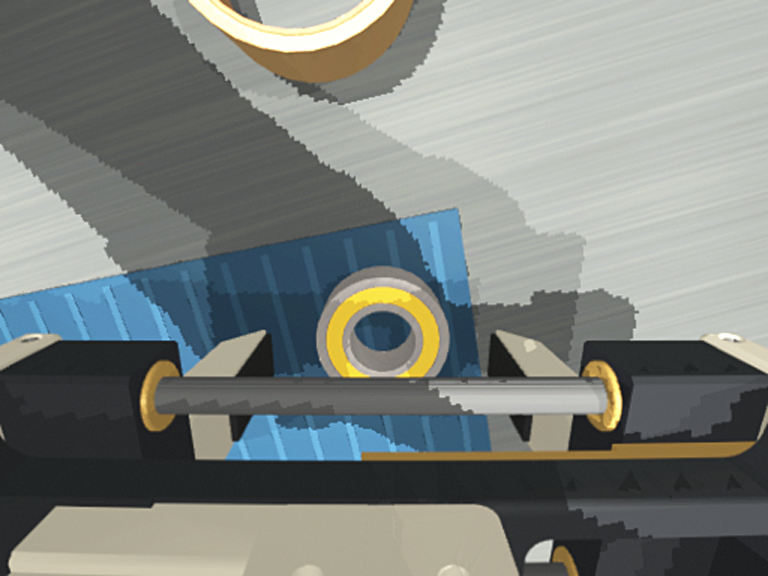

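The bearing (382,340) is centred between the fingers, so I'll descend and grip.

Request:
{"op": "drive_tool", "data": {"targets": [0, 0, 0.025, 0, 0, 0, 1, 0, 0, 0.034, 0, 0, 0, 1, 0, 0, 0.034, 0, 0, 0, 1, 0, 0, 0.034, 0, 0, 0, 0, 0, 0, 0.034, 0, 0, 0, 0, 0, 0, 0.034, 0, 0, 0, 0, 0, 0, 0.034, 0, 0, 0, 0, 0, 0, 0.034, 0, 0, 0, 0]}}

```text
time_s: 3.45
position: [0.4753, 0.2824, 0.0736]
eef_rot: [0.139, 0.99, 0.001, 0.001]
contact_force: [0.5, 1.5, 4.0]
width: 0.0613
```

Request:
{"op": "drive_tool", "data": {"targets": [0, 0, -0.01, 0, 0, 0, 0, 0, 0, -0.05, 0, 0, 0, 0, 0, 0, -0.1, 0, 0, 0, 0, 0, 0, -0.15, 0, 0, 0, 0, 0, 0, -0.18, 0, 0, 0, 0, 0, 0, -0.19, 0, 0, 0, 0, 0, 0, -0.19, 0, 0, 0, 0]}}

```text
time_s: 4.15
position: [0.4751, 0.2818, 0.264]
eef_rot: [0.14, 0.99, 0.0, 0.001]
contact_force: [-0.8, 1.1, -3.7]
width: 0.0612
```

Run:
```python
from h import *
p=grab_frame("wrist"); save(p,"w3.png",s=1.5)
goto(.511,-.264,.265,74)
```

```text
t 4.2 pos [0.4743 0.2812 0.2621] F [-0.4 -0.1 -3.7] w 0.0613
shift [-0.1859 -0.5138 -0.0024] rot [-0.0011 -0.0007 -0.0008]
```

View pics/w3.png

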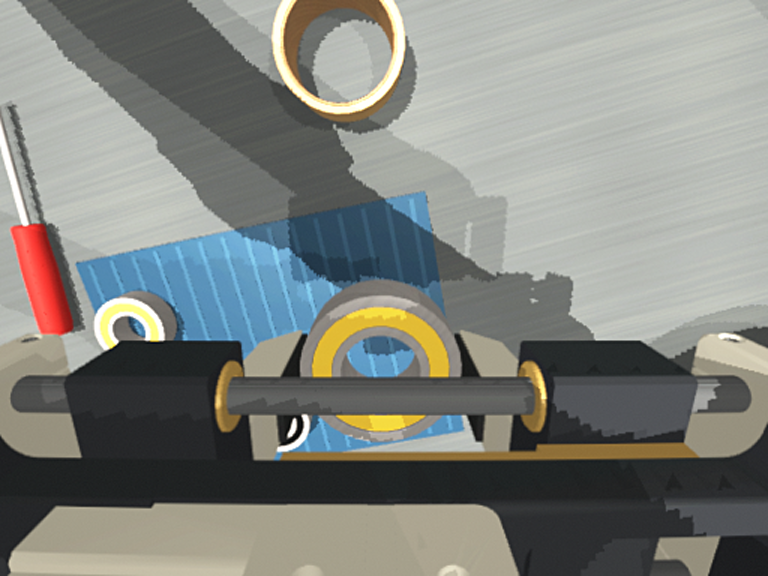

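The bearing is held at display px (380,370), and the rest of the bench is untouched. I'll carry it over to the magazine.

Request:
{"op": "drive_tool", "data": {"targets": [-0.186, -0.514, -0.02, 0, 0, 0, 0, -0.186, -0.514, -0.02, 0, 0, 0, 0, -0.186, -0.514, -0.02, 0, 0, 0, 0, -0.186, -0.514, -0.02, 0, 0, 0, 0, -0.186, -0.514, -0.02, 0, 0, 0, 0, -0.186, -0.514, -0.02, 0, 0, 0, 0, -0.186, -0.514, -0.02, 0, 0, 0, 0, -0.186, -0.514, -0.02, 0, 0, 0, 0]}}

```text
time_s: 5.0
position: [0.4999, -0.1188, 0.2746]
eef_rot: [0.139, 0.99, 0.0, -0.003]
contact_force: [0.7, 1.0, -3.4]
width: 0.0615
```

Run:
```python
from h import *
goto(.511,-.264,.28,74)
```

```text
t 5.0 pos [ 0.4999 -0.1188  0.2746] F [ 0.7  1.  -3.4] w 0.0615
shift [-0.0508 -0.1365 -0.0056] rot [-0.0006 -0.0055 -0.0006]
```

Request:
{"op": "drive_tool", "data": {"targets": [-0.12, -0.128, -0.005, 0, 0, 0, 0, -0.12, -0.128, -0.005, 0, 0, 0, 0, -0.12, -0.128, -0.005, 0, 0, 0, 0, -0.12, -0.128, -0.005, 0, 0, 0, 0, -0.12, -0.128, -0.005, 0, 0, 0, 0, -0.12, -0.128, -0.005, 0, 0, 0, 0]}}

```text
time_s: 5.6
position: [0.5802, -0.2728, 0.2787]
eef_rot: [0.14, 0.99, 0.001, -0.003]
contact_force: [-0.4, 0.7, -2.6]
width: 0.0617
```

Run:
```python
from h import *
p=grab_frame("wrist"); save(p,"w4.png",s=1.5); np.savez("w4.npz",**{k:np.array(v) for k,v in p.items()})
goto(.511,-.264,.28,74)
s=sense()
print("optical",np.array(p["R"])[2], "cam",(-np.array(p["R"]).T@np.array(p["t"])))
for n in("magazine","lift_top","brg_loaded_center"):
    for r in pinpoint(p,n): print(n,r)
```

```text
t 5.65 pos [ 0.5805 -0.2716  0.2794] F [ 0.2 -0.1 -2.2] w 0.0609
shift [ 0.0689 -0.0119 -0.0002] rot [ 0.0015 -0.0057  0.0002]
optical [ 0.25666731 -0.07220719 -0.96379874] cam [ 0.50953692 -0.25331871  0.37192251]
magazine {'xy': [73.2, 65.7], 'confidence': 0.6}
magazine {'xy': [243.1, 122.4], 'confidence': 0.58}
lift_top {'xy': [244.1, 122.3], 'confidence': 0.89}
brg_loaded_center {'xy': [241.0, 118.8], 'confidence': 0.94}
```

View pics/w4.png

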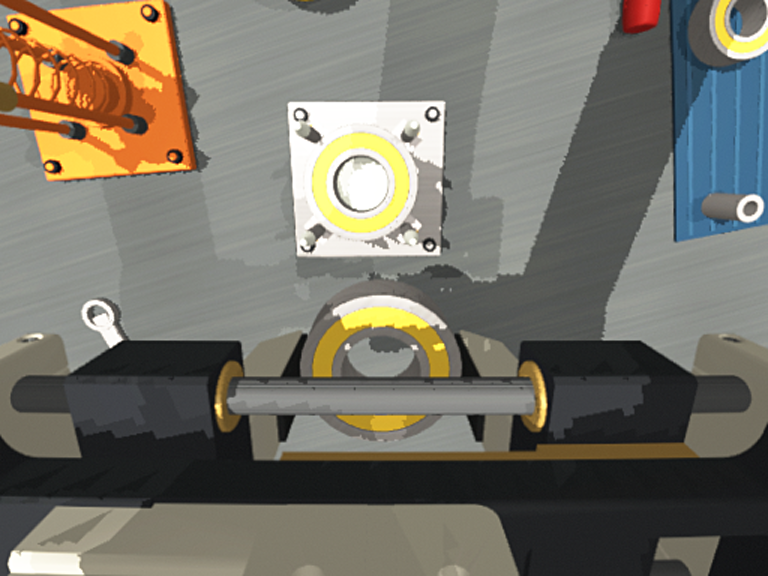

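The wrist view shows the magazine head-on: base corners at display px (290,101), (445,101), (443,256) and (298,256), with the held bearing at (380,370). I'll measure the two against each other.

Run:
```python
from h import *
p=dict(np.load("w4.npz",allow_pickle=True))
q=np.array([[290,101],[445,101],[443,256],[298,256]])/1.5-.3
W=np.array([atz(p,x,.012) for x in q]); print(W.round(4)); print("c",W.mean(0).round(4))
for i in range(4):
    e=W[(i+1)%4]-W[i]; print(np.linalg.norm(e).round(4),np.rad2deg(np.arctan2(e[1],e[0])).round(2))
hs=cv2.cvtColor(p["image"],cv2.COLOR_RGB2HSV); m=cv2.inRange(hs,(22,90,110),(38,255,255))
n,l,st,ce=cv2.connectedComponentsWithStats(m)
for i in range(1,n):
    if st[i,4]>60:
        print(st[i],ce[i].round(1), end=' ')
        pts=np.argwhere(l==i)[:,::-1].astype(np.float32); e=cv2.fitEllipse(cv2.convexHull(pts)); print(np.round(e[0],1),atz(p,e[0],.147).round(4))
        C=cloud(p,l==i); print(np.median(C,0).round(4))
mm=np.zeros((384,512),bool); mm[180:300,200:310]=1
mm&=m>0
pts=np.argwhere(mm)[:,::-1].astype(np.float32); e=cv2.fitEllipse(cv2.convexHull(pts)); C=cloud(p,mm)
zt=np.median(C[:,2]); print("held",e, zt, C.mean(0).round(4), atz(p,e[0],zt).round(4), "A",np.linalg.lstsq(np.c_[C[:,:2],np.ones(len(C))],C[:,2],rcond=None)[0])
# overlay rod tips for candidate
im=cv2.cvtColor(p["image"],cv2.COLOR_RGB2BGR)
im=cv2.resize(im,None,fx=4,fy=4,interpolation=cv2.INTER_CUBIC)
c=np.array([.511,-.264]);a=np.deg2rad(74)
ax=np.array([np.cos(a),np.sin(a)]);ay=np.array([-ax[1],ax[0]])
c=W.mean(0)[:2]
for z,col in((.175,(0,0,255)),(.012,(0,255,0))):
  for i in(-1,1):
    for j in(-1,1):
      h=.027 if z>.1 else .065
      X=c+i*h*ax+j*h*ay; u=(proj(p,[*X,z])[0]+.5)*4; cv2.circle(im,tuple(int(v) for v in u),4,col,-1)
cv2.imwrite("pics/w4o.png",im[40*4:190*4,170*4:320*4])
```

```text
[[ 0.4303 -0.3073  0.012 ]
 [ 0.4656 -0.185   0.012 ]
 [ 0.5908 -0.2175  0.012 ]
 [ 0.5545 -0.3432  0.012 ]]
c [ 0.5103 -0.2633  0.012 ]
0.1273 73.92
0.1293 -14.55
0.1308 -106.08
0.1293 163.91
[  34    0   82   51 1495] [84.1 19.3] [73.4 28.7] [ 0.4087 -0.3649  0.147 ]
[ 0.3392 -0.4106  0.012 ]
[477   0  35  35 388] [489.7  21.9] [493.2  16.7] [ 0.4871 -0.0583  0.147 ]
[0.4843 0.0367 0.0265]
[  5  10  41  23 292] [28.2 21.1] [27.3 21.3] [ 0.3935 -0.3968  0.147 ]
[ 0.3251 -0.4817  0.012 ]
[ 13  37  10  26 136] [17.3 46.2] [18.1 47.8] [ 0.4079 -0.4123  0.147 ]
[ 0.3437 -0.5078  0.0119]
[ 26  43   9  23 130] [29.6 54.2] [30.1 52.9] [ 0.414  -0.4049  0.147 ]
[ 0.3574 -0.4973  0.012 ]
[95 49 13 12 63] [100.8  55.2] [27.2 23.2] [ 0.3946 -0.3975  0.147 ]
[ 0.3853 -0.4122  0.012 ]
[21 74 23  7 83] [30.3 77.3] [30.1 77.2] [ 0.4299 -0.4132  0.147 ]
[ 0.3825 -0.5094  0.0119]
[ 60  85  23  14 150] [71.1 91. ] [71.5 91.1] [ 0.4491 -0.3856  0.147 ]
[ 0.4123 -0.4651  0.012 ]
[ 24  88  61  31 974] [ 50.1 104.5] [ 46.4 105.6] [ 0.4532 -0.4103  0.147 ]
[ 0.4207 -0.5004  0.0121]
[ 208   88   65   67 1665] [240.2 121.1] [240.1 121.4] [ 0.5091 -0.264   0.147 ]
[ 0.5083 -0.2635  0.1464]
[ 91 108  33   6 125] [105.4 110.7] [105.2 110.4] [ 0.4704 -0.3657  0.147 ]
[ 0.4472 -0.4339  0.012 ]
[ 208  205   92   46 1648] [253.5 224.9] [253.5 246.4] [ 0.6184 -0.2842  0.147 ]
[ 0.5627 -0.2667  0.2317]
[224 276  60  12 459] [253.5 280.6] [252.5 270.7] [ 0.6424 -0.292   0.147 ]
[ 0.5993 -0.2786  0.2314]
held ((253.4957733154297, 245.5804901123047), (82.88628387451172, 91.23060607910156), 89.36138916015625) 0.23161428732342745 [ 0.572  -0.271   0.2321] [ 0.577  -0.2724  0.2316] A [-0.03659522  0.01239687  0.25640604]
```

View pics/w4o.png

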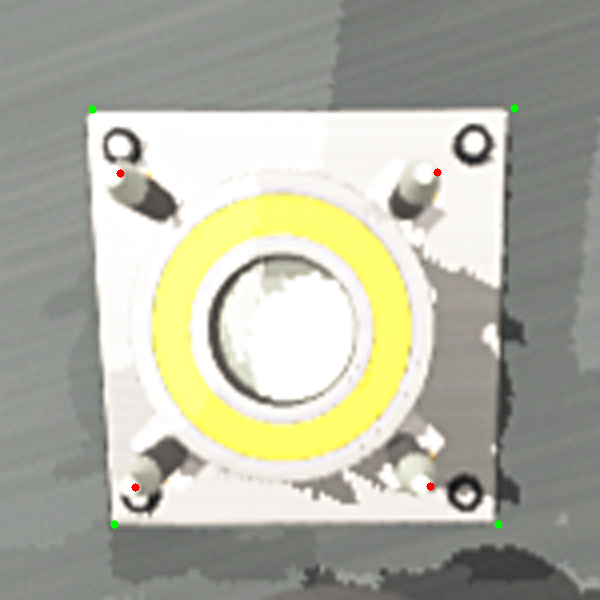

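Request:
{"op": "drive_tool", "data": {"targets": [0.04, -0.0115, 0, 0, -0.005, 0, 0, 0.067, -0.0115, 0, 0, -0.005, 0, 0, 0.067, -0.0115, 0.02, 0, -0.005, 0, 0, 0.067, -0.0115, 0.02, 0, -0.005, 0, 0, 0.067, -0.0115, 0.02, 0, -0.005, 0, 0]}}

```text
time_s: 6.3
position: [0.5145, -0.2648, 0.2629]
eef_rot: [0.139, 0.99, -0.0, 0.002]
contact_force: [0.4, 0.7, -2.4]
width: 0.0611
```

```bash
cat >> h.py <<'E'
def over(p,n,c,yaw,crop,sc,hx=.027):
    im=cv2.cvtColor(p["image"],cv2.COLOR_RGB2BGR); im=cv2.resize(im,None,fx=sc,fy=sc,interpolation=cv2.INTER_CUBIC)
    a=np.deg2rad(yaw);ax=np.array([np.cos(a),np.sin(a)]);ay=np.array([-ax[1],ax[0]])
    for i in(-1,1):
      for j in(-1,1):
        u=(proj(p,[*(np.array(c)+i*hx*ax+j*hx*ay),.175])[0]+.5)*sc; cv2.circle(im,tuple(int(v) for v in u),3,(0,0,255),-1)
    cv2.imwrite("pics/"+n,im[crop[1]*sc:crop[3]*sc,crop[0]*sc:crop[2]*sc])
E
python3 - <<'E'
from h import *
p=grab_frame("wrist"); over(p,"w5.png",(.5105,-.2635),74.3,(150,120,350,300),4)
q=grab_frame("side"); over(q,"s5.png",(.5105,-.2635),74.3,(220,180,340,290),5)
goto(.513,-.264,.262,74)
E
```

```text
t 6.4 pos [ 0.5153 -0.2654  0.2635] F [-0.3 -0.1 -2.7] w 0.0616
shift [0.0026 0.0007 0.0014] rot [-0.      0.0065  0.0006]
```

View pics/w5.png

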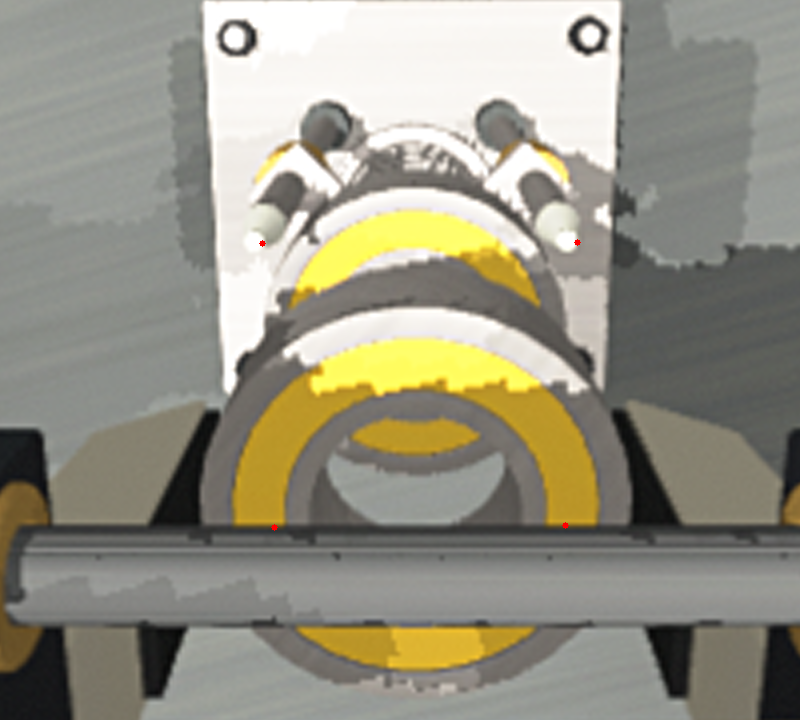

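View pics/s5.png

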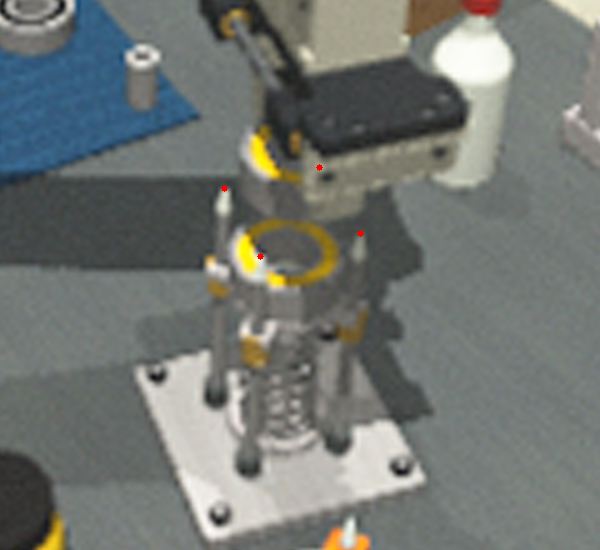

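The tips sit at crop px (258,240) and (568,242), midpoint column 413, and the held bearing's centre column is about 415. So the lateral fit is good, and I'll enter the rods gradually while watching force.

Request:
{"op": "drive_tool", "data": {"targets": [0.002, 0, 0.01, 0, 0.004, 0, 0, 0.002, 0, 0.02, 0, 0.004, 0, 0, 0.002, 0, 0.026, 0, 0.004, 0, 0, 0.002, 0, 0.032, 0, 0.004, 0, 0, 0.002, 0, 0.032, 0, 0.004, 0, 0]}}

```text
time_s: 6.9
position: [0.5118, -0.2649, 0.2291]
eef_rot: [0.139, 0.99, 0.0, -0.001]
contact_force: [0.0, 0.2, -2.8]
width: 0.0614
```

Run:
```python
from h import *
p=grab_frame("wrist"); save(p,"w6.png",(150,120,350,300),4)
q=grab_frame("side"); save(q,"s6.png",(220,180,340,290),5)
s=sense();print(s["position"],s["contact_force"],s["wrist_torque"])
```

```text
[ 0.5124492  -0.26523246  0.23033562] [ 0.01200587 -0.50454183 -2.55355496] [-0.02208154  0.02555495  0.03845111]
```

View pics/w6.png

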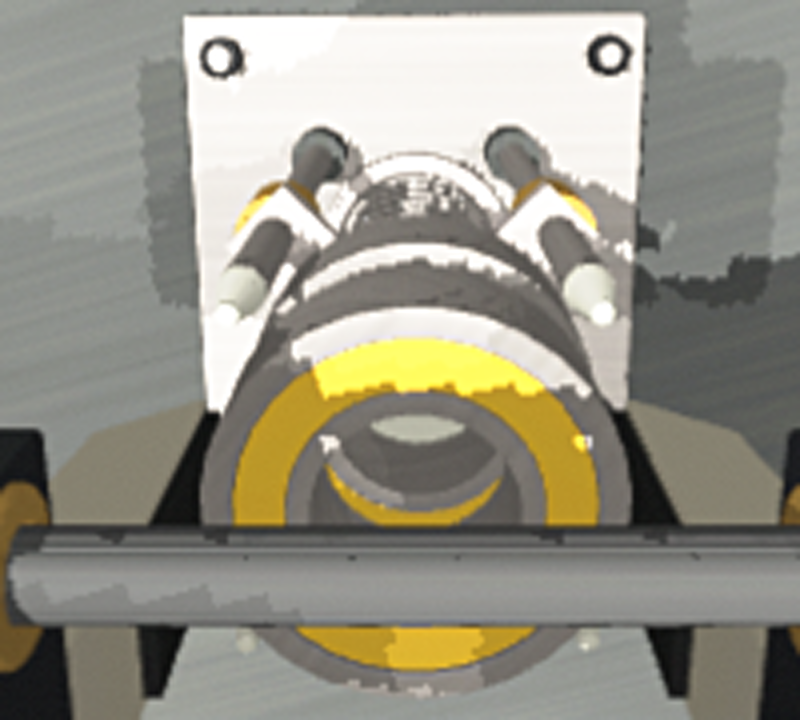

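View pics/s6.png

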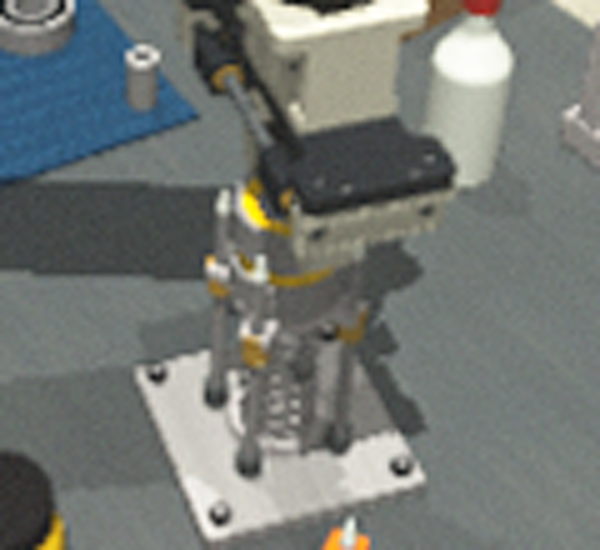

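All four tips stand around the bearing, with no side force. I'll continue down onto the stack.

Request:
{"op": "drive_tool", "data": {"targets": [0, 0, 0.004, 0, 0, 0, 0, 0, 0, 0.008, 0, 0, 0, 0, 0, 0, 0.012, 0, 0, 0, 0, 0, 0, 0.016, 0, 0, 0, 0, 0, 0, 0.02, 0, 0, 0, 0, 0, 0, 0.02, 0, 0, 0, 0, 0, 0, 0.02, 0, 0, 0, 0]}}

```text
time_s: 7.7
position: [0.5124, -0.2652, 0.2104]
eef_rot: [0.139, 0.99, -0.0, 0.0]
contact_force: [-0.2, 0.3, -1.9]
width: 0.0615
```

Request:
{"op": "drive_tool", "data": {"targets": [0, 0, 0.004, 0, 0, 0, 0, 0, 0, 0.008, 0, 0, 0, 0, 0, 0, 0.012, 0, 0, 0, 0, 0, 0, 0.016, 0, 0, 0, 0, 0, 0, 0.017, 0, 0, 0, 0, 0, 0, 0.017, 0, 0, 0, 0, 0, 0, 0.017, 0, 0, 0, 0]}}

```text
time_s: 8.4
position: [0.5127, -0.2653, 0.1937]
eef_rot: [0.139, 0.99, -0.0, 0.001]
contact_force: [0.6, -0.4, -1.0]
width: 0.0611
```

Run:
```python
from h import *
p=grab_frame("wrist"); save(p,"w7.png",(100,100,400,320),2)
s=sense();print(s["position"],s["contact_force"],s["wrist_torque"])
```

```text
[ 0.51269097 -0.26528779  0.1937553 ] [0.80357374 0.42839877 0.19475889] [-0.03370166 -0.1599536  -0.00133457]
```

View pics/w7.png

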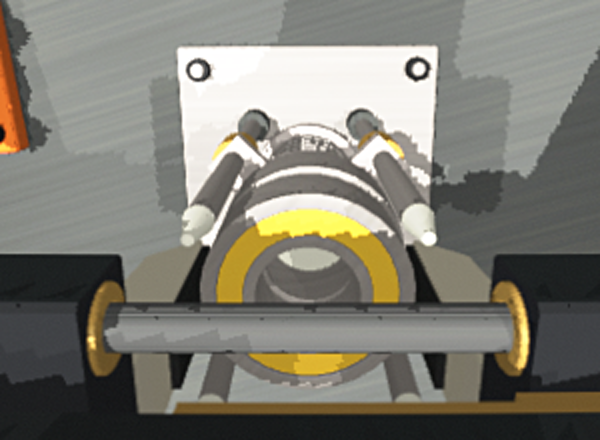

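The spring now carries the load (wrist z force about 0), and the bearing sits between the rods at crop px (307,290). I'll open.

Request:
{"op": "drive_tool", "data": {"targets": [0, 0, 0.001, 0, 0, 0, 0.8, 0, 0, 0.001, 0, 0, 0, 1, 0, 0, 0.001, 0, 0, 0, 1, 0, 0, 0.001, 0, 0, 0, 1, 0, 0, 0.001, 0, 0, 0, 1]}}

```text
time_s: 8.95
position: [0.5125, -0.2653, 0.1926]
eef_rot: [0.139, 0.99, -0.0, 0.0]
contact_force: [0.7, -0.2, 0.5]
width: 0.0912
```

Request:
{"op": "drive_tool", "data": {"targets": [0, 0, -0.02, 0, 0, 0, 1, 0, 0, -0.05, 0, 0, 0, 1, 0, 0, -0.08, 0, 0, 0, 1, -0.06, 0, -0.09, 0, 0, 0, 1, -0.06, 0, -0.09, 0, 0, 0, 1, -0.06, 0, -0.09, 0, 0, 0, 1]}}

```text
time_s: 9.55
position: [0.5718, -0.2817, 0.2828]
eef_rot: [0.139, 0.99, -0.0, 0.001]
contact_force: [-0.7, -0.1, 0.4]
width: 0.0919
```

Run:
```python
from h import *
p=grab_frame("wrist"); save(p,"w8.png",(100,0,400,320),2)
q=grab_frame("side"); save(q,"s8.png",(220,180,340,290),5)
goto(.471,.0535,.22,74)
hs=cv2.cvtColor(p["image"],cv2.COLOR_RGB2HSV); m=cv2.inRange(hs,(22,90,110),(38,255,255))>0
m[:,:200]=0;m[:,320:]=0; C=cloud(p,m);C=C[C[:,2]>.1]; print(C.mean(0),len(C),np.linalg.lstsq(np.c_[C[:,:2],np.ones(len(C))],C[:,2],rcond=None)[0])
```

```text
t 9.65 pos [ 0.5692 -0.2815  0.2816] F [ 0.1 -0.2  0.2] w 0.0916
shift [0.1868 0.2948 0.0619] rot [ 0.0002 -0.0013 -0.0005]
[ 0.51032197 -0.26534305  0.14620925] 1589 [-0.00092494 -0.00061249  0.14651875]
```

View pics/w8.png

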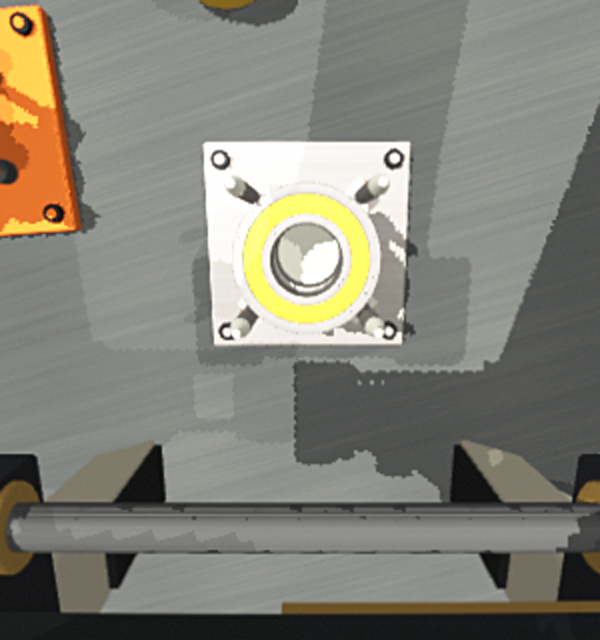

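View pics/s8.png

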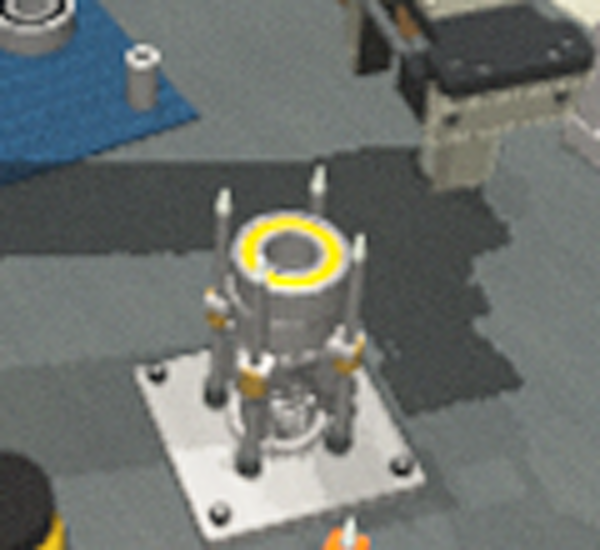

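The first bearing lies flat between the rods, with its top face at z 0.146 and level. Now for bearing B.

Request:
{"op": "drive_tool", "data": {"targets": [0.187, 0.295, 0, 0, 0, 0, 1, 0.187, 0.295, 0, 0, 0, 0, 1, 0.187, 0.295, 0, 0, 0, 0, 1, 0.187, 0.295, 0.03, 0, 0, 0, 1, 0.187, 0.295, 0.06, 0, 0, 0, 1, 0.187, 0.295, 0.06, 0, 0, 0, 1, 0.187, 0.295, 0.06, 0, 0, 0, 1, 0.187, 0.295, 0.06, 0, 0, 0, 1]}}

```text
time_s: 10.45
position: [0.4672, 0.0584, 0.2204]
eef_rot: [0.136, 0.991, 0.0, -0.002]
contact_force: [0.2, -0.1, -0.2]
width: 0.0918
```

Request:
{"op": "drive_tool", "data": {"targets": [0, 0, 0, 0, 0, 0, 1, 0, 0, 0, 0, 0, 0, 1]}}

```text
time_s: 10.65
position: [0.4718, 0.052, 0.2226]
eef_rot: [0.14, 0.99, -0.001, 0.001]
contact_force: [0.2, -0.6, -0.4]
width: 0.092
```

Run:
```python
from h import *
p=grab_frame("wrist"); save(p,"w9.png",s=1.5)
goto(.4702,.0537,.12,74)
hs=cv2.cvtColor(p["image"],cv2.COLOR_RGB2HSV); m=cv2.inRange(hs,(22,90,110),(38,255,255))
n,l,st,ce=cv2.connectedComponentsWithStats(m)
for i in range(1,n):
    if st[i,4]>300:
        pts=np.argwhere(l==i)[:,::-1].astype(np.float32); e=cv2.fitEllipse(cv2.convexHull(pts))
        print(st[i],np.round(e[0],1),atz(p,e[0],.027).round(4))
```

```text
t 10.7 pos [0.4722 0.0515 0.2228] F [-0.6 -0.2  1. ] w 0.092
shift [0.0028 0.0016 0.1028] rot [-0.0007  0.0018 -0.003 ]
[231 161  48  46 823] [254.2 183.3] [0.4692 0.0529 0.027 ]
```

View pics/w9.png

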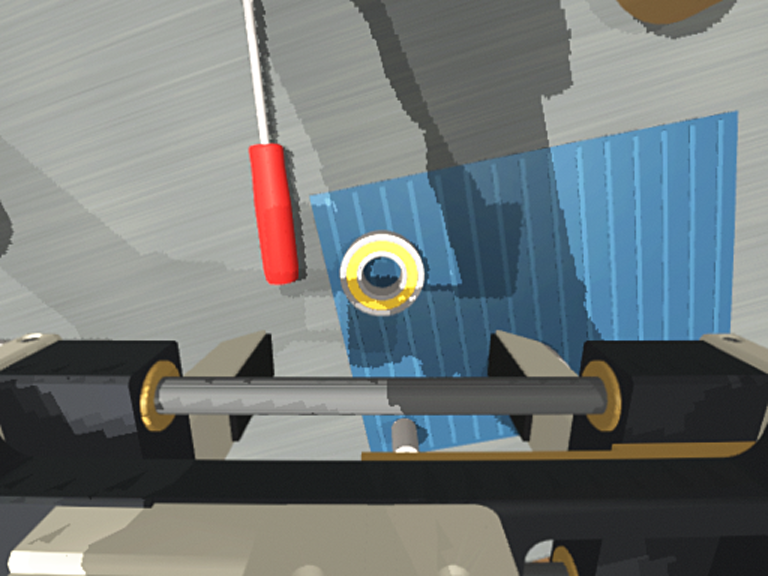

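The wrist view shows bearing B at display px (382,272), the red screwdriver handle ending at (285,283), about 61 mm to the left, and the bush at (405,430). A fully open finger (65 mm over its back) could touch the handle. I'll turn the jaws about 27° and open them only partly.

Request:
{"op": "drive_tool", "data": {"targets": [0.003, 0.001, 0, 0, 0, -0.14, 0.86, 0.003, 0.001, 0.02, 0, 0, -0.28, 0.86, 0.003, 0.001, 0.05, 0, 0, -0.42, 0.86, 0.003, 0.001, 0.08, 0, 0, -0.48, 0.86, 0.003, 0.001, 0.1, 0, 0, -0.48, 0.86, 0.003, 0.001, 0.1, 0, 0, -0.48, 0.86, 0.003, 0.001, 0.1, 0, 0, -0.48, 0.86]}}

```text
time_s: 11.4
position: [0.4699, 0.0538, 0.1228]
eef_rot: [-0.099, 0.995, -0.0, 0.0]
contact_force: [0.3, 0.8, 0.1]
width: 0.0791
```

Run:
```python
from h import *
p=grab_frame("wrist"); save(p,"w10.png",s=1.5)
goto(.47,.0535,.0745,74); print(sense()["qpos"].round(2))
```

```text
t 11.45 pos [0.4704 0.0542 0.1234] F [-0.2 -0.5  0.8] w 0.0793
shift [ 0.0006 -0.0005  0.0489] rot [-4.000e-04  2.500e-03  4.774e-01]
[ 0.04  0.43 -0.25  2.11  0.18  0.62  1.43]
```

View pics/w10.png

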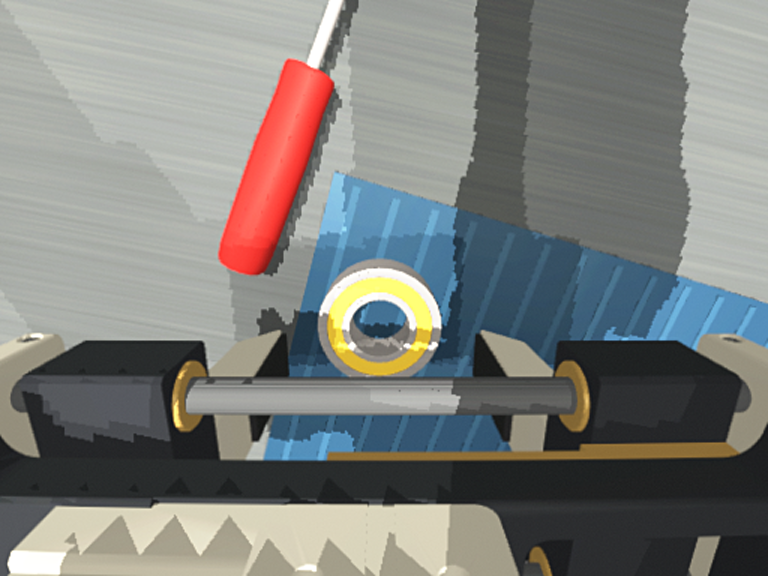

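The handle end at (245,272) is now well clear of the left finger's path, and the bearing (380,325) is centred. I'll descend and grip.

Request:
{"op": "drive_tool", "data": {"targets": [0, 0, 0.025, 0, 0, 0, 0.86, 0, 0, 0.042, 0, 0, 0, 0.86, 0, 0, 0.049, 0, 0, 0, 0.86, 0, 0, 0.049, 0, 0, 0, 0.86, 0, 0, 0.049, 0, 0, 0, 0, 0, 0, 0.049, 0, 0, 0, 0, 0, 0, 0.049, 0, 0, 0, 0, 0, 0, 0.049, 0, 0, 0, 0]}}

```text
time_s: 12.25
position: [0.4702, 0.0548, 0.0744]
eef_rot: [-0.1, 0.995, -0.0, 0.001]
contact_force: [-1.1, -1.9, 7.5]
width: 0.0614
```

Request:
{"op": "drive_tool", "data": {"targets": [0, 0, -0.01, 0, 0, 0, 0, 0, 0, -0.05, 0, 0, 0, 0, 0, 0, -0.1, 0, 0, 0, 0, 0, 0, -0.15, 0, 0, 0, 0, 0, 0, -0.2, 0, 0, 0, 0, 0, 0, -0.205, 0, 0, 0, 0, 0, 0, -0.205, 0, 0, 0, 0]}}

```text
time_s: 12.95
position: [0.4696, 0.0554, 0.2802]
eef_rot: [-0.1, 0.995, -0.0, 0.002]
contact_force: [-0.3, -0.0, -3.3]
width: 0.0613
```

Run:
```python
from h import *
p=grab_frame("wrist"); save(p,"w11.png",s=1.5)
goto(.58,-.27,.28,74); print(sense()["qpos"].round(2))
```

```text
t 13.0 pos [0.4685 0.0551 0.2783] F [-0.7 -0.1 -3.8] w 0.0613
shift [-0.0446 -0.3408 -0.0014] rot [-0.0005  0.0008  0.4795]
[ 0.11  0.18 -0.32  2.    0.07  0.97  1.53]
```

View pics/w11.png

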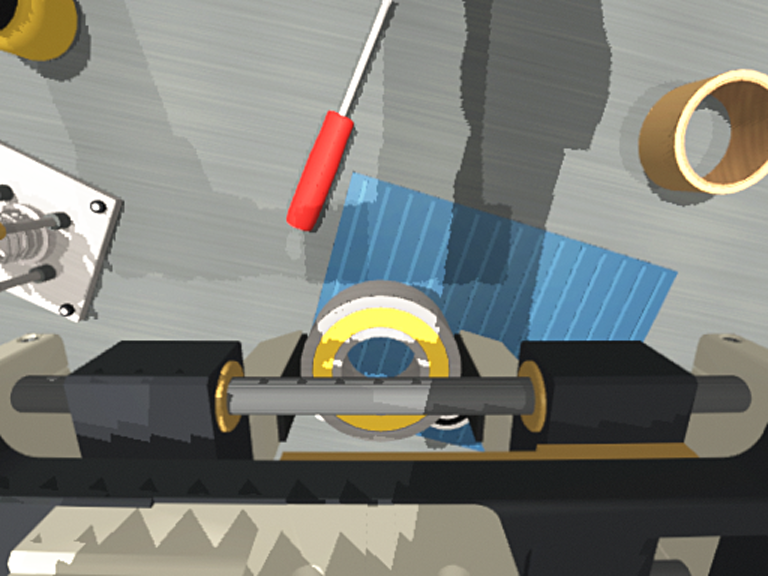

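Bearing B is held at (380,370), in the same place in the hand as A was. The screwdriver, tape and black bearing are undisturbed. I'll carry it over and turn back.

Request:
{"op": "drive_tool", "data": {"targets": [-0.045, -0.341, -0.005, 0, 0, 0.14, 0, -0.045, -0.341, -0.005, 0, 0, 0.28, 0, -0.045, -0.341, -0.005, 0, 0, 0.42, 0, -0.045, -0.341, -0.005, 0, 0, 0.48, 0, -0.045, -0.341, -0.005, 0, 0, 0.48, 0, -0.045, -0.341, -0.005, 0, 0, 0.48, 0, -0.045, -0.341, -0.005, 0, 0, 0.48, 0, -0.045, -0.341, -0.005, 0, 0, 0.48, 0]}}

```text
time_s: 13.8
position: [0.5791, -0.2782, 0.2795]
eef_rot: [0.144, 0.99, -0.002, -0.002]
contact_force: [-0.8, -0.0, -3.1]
width: 0.0614
```

Request:
{"op": "drive_tool", "data": {"targets": [0, 0, 0, 0, 0, 0, 0, 0, 0, 0, 0, 0, 0, 0, 0, 0, 0, 0, 0, 0, 0]}}

```text
time_s: 14.1
position: [0.5808, -0.2678, 0.2824]
eef_rot: [0.138, 0.99, 0.001, -0.001]
contact_force: [-0.9, -0.2, -2.8]
width: 0.0613
```

Run:
```python
from h import *
p=grab_frame("wrist"); save(p,"w12.png",s=1.5)
goto(.5128,-.2652,.262,74)
hs=cv2.cvtColor(p["image"],cv2.COLOR_RGB2HSV); m=cv2.inRange(hs,(22,90,110),(38,255,255))>0
mm=np.zeros_like(m); mm[180:300,200:310]=1; mm&=m
C=cloud(p,mm); zt=np.median(C[:,2]); e=cv2.fitEllipse(cv2.convexHull(np.argwhere(mm)[:,::-1].astype(np.float32))); print("held-tcp",atz(p,e[0],zt)-sense()["position"],e[0])
```

```text
t 14.15 pos [ 0.581  -0.2681  0.283 ] F [ 0.2 -0.2 -2.7] w 0.0611
shift [ 0.0664 -0.0159  0.021 ] rot [ 0.0008 -0.0005  0.002 ]
held-tcp [-0.00270321  0.00032554 -0.04860181] (253.31414794921875, 245.75796508789062)
```

View pics/w12.png

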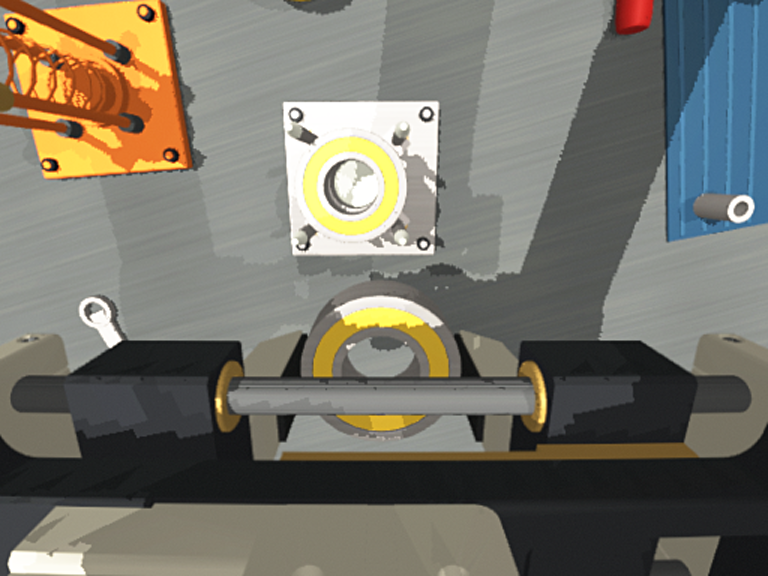

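Bearing B sits in the hand within 1 mm of where A did, and the magazine is at (362,178). I'll go to the same entry pose.

Request:
{"op": "drive_tool", "data": {"targets": [0.04, -0.016, 0, 0, 0, 0.002, 0, 0.066, -0.016, 0, 0, 0, 0.002, 0, 0.066, -0.016, 0.02, 0, 0, 0.002, 0, 0.066, -0.016, 0.02, 0, 0, 0.002, 0, 0.066, -0.016, 0.02, 0, 0, 0.002, 0]}}

```text
time_s: 14.65
position: [0.5136, -0.2664, 0.2639]
eef_rot: [0.14, 0.99, 0.0, 0.0]
contact_force: [-0.0, -0.5, -1.5]
width: 0.0616
```

Run:
```python
from h import *
p=grab_frame("wrist"); save(p,"w13.png",(150,120,350,300),4)
goto(.5125,-.2652,.23,74)
```

```text
t 14.7 pos [ 0.5142 -0.2666  0.2643] F [ 0.7  0.7 -2.6] w 0.0615
shift [0.0021 0.0009 0.0343] rot [ 0.0001  0.002  -0.0011]
```

View pics/w13.png

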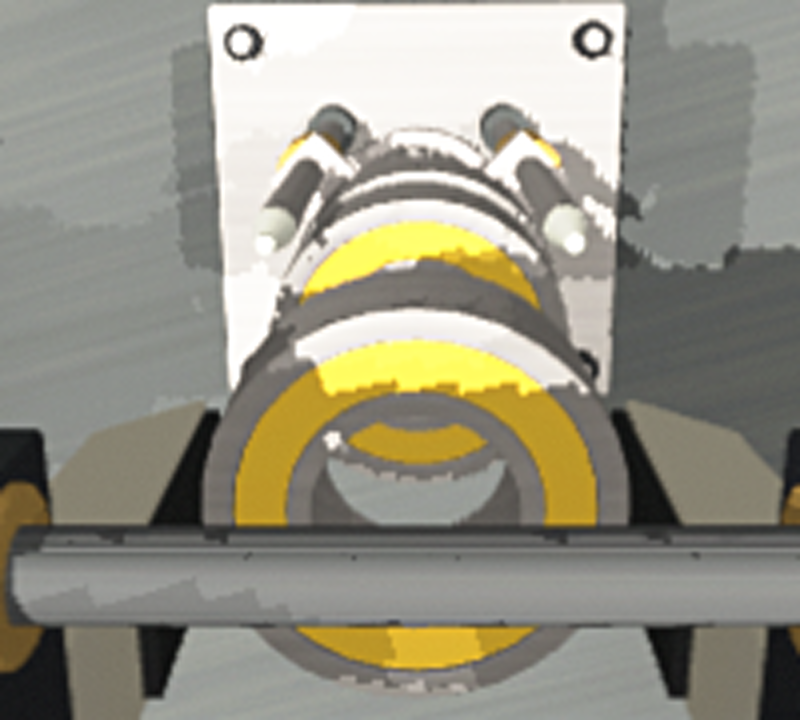

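Tips at (264,242) and (573,240) give a midpoint of 418.5 against the bearing's 416, so I'll shift +0.5 to 1 mm in tool y and enter.

Request:
{"op": "drive_tool", "data": {"targets": [0.002, 0.001, 0.01, 0, 0.002, 0, 0, 0.002, 0.001, 0.02, 0, 0.002, 0, 0, 0.002, 0.001, 0.027, 0, 0.002, 0, 0, 0.002, 0.001, 0.034, 0, 0.002, 0, 0, 0.002, 0.001, 0.034, 0, 0.002, 0, 0]}}

```text
time_s: 15.2
position: [0.5109, -0.2653, 0.2279]
eef_rot: [0.14, 0.99, 0.001, -0.002]
contact_force: [0.2, -0.2, -3.1]
width: 0.061
```

Run:
```python
from h import *
p=grab_frame("wrist"); save(p,"w14.png",(150,120,350,300),4)
s=sense();print(s["position"],s["contact_force"],s["wrist_torque"])
```

```text
[ 0.51132224 -0.26555386  0.22869656] [ 0.39646313  0.14475635 -3.34332152] [-0.02727295 -0.02242348 -0.0161724 ]
```

View pics/w14.png

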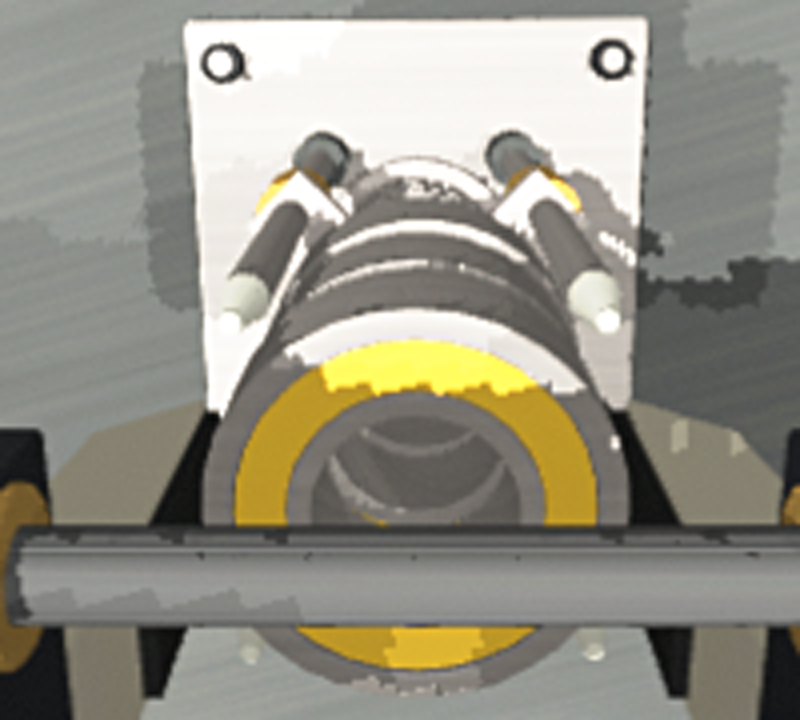

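All four tips surround it with no side force. I'll press down to the carried level.

Request:
{"op": "drive_tool", "data": {"targets": [-0.001, 0.0005, 0.004, 0, 0, 0, 0, -0.001, 0.0005, 0.008, 0, 0, 0, 0, -0.001, 0.0005, 0.012, 0, 0, 0, 0, -0.001, 0.0005, 0.016, 0, 0, 0, 0, -0.001, 0.0005, 0.02, 0, 0, 0, 0, -0.001, 0.0005, 0.024, 0, 0, 0, 0, -0.001, 0.0005, 0.024, 0, 0, 0, 0]}}

```text
time_s: 15.95
position: [0.5126, -0.2654, 0.205]
eef_rot: [0.14, 0.99, 0.0, -0.001]
contact_force: [0.3, 0.1, -1.7]
width: 0.0613
```

Request:
{"op": "drive_tool", "data": {"targets": [0, 0, 0.004, 0, 0, 0, 0, 0, 0, 0.008, 0, 0, 0, 0, 0, 0, 0.011, 0, 0, 0, 0, 0, 0, 0.011, 0, 0, 0, 0, 0, 0, 0.011, 0, 0, 0, 0, 0, 0, 0.011, 0, 0, 0, 0]}}

```text
time_s: 16.55
position: [0.5128, -0.2655, 0.1947]
eef_rot: [0.14, 0.99, 0.0, -0.0]
contact_force: [-0.8, 0.8, -0.6]
width: 0.0615
```

Run:
```python
from h import *
p=grab_frame("wrist"); save(p,"w15.png",(100,100,400,320),2)
for i in range(3):
    grab_frame("top"); s=sense();print(s["position"],s["contact_force"],s["wrist_torque"])
```

```text
[ 0.51273014 -0.26547264  0.19466648] [-0.57574586  0.02180526 -1.27220303] [-0.00924984  0.03088737  0.02542635]
[ 0.51274833 -0.26551518  0.19468923] [-1.2030772  -0.11164576 -0.46501567] [-0.07022771  0.07549138  0.00096042]
[ 0.51276999 -0.26550385  0.19469711] [-0.51139303  0.71591778 -0.40263694] [-0.08084399  0.07742408 -0.026026  ]
```

View pics/w15.png

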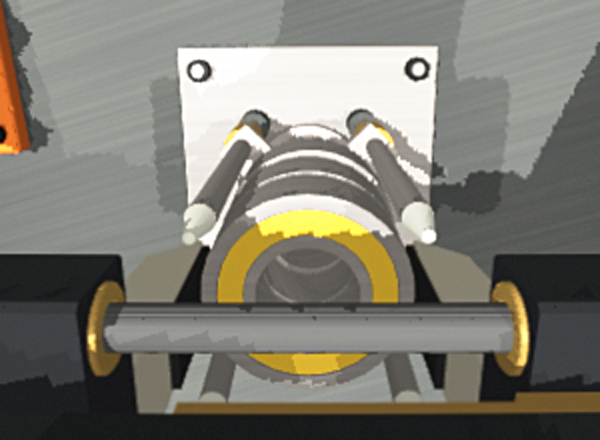

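Residual wrist force is about 0.6 N, and the bearing sits between the rods at (307,290). I'll go 3 mm lower so the spring takes the rest, then release and retreat.

Request:
{"op": "drive_tool", "data": {"targets": [0, 0, 0.002, 0, 0, 0, 0, 0, 0, 0.003, 0, 0, 0, 0, 0, 0, 0.003, 0, 0, 0, 0, 0, 0, 0.003, 0, 0, 0, 0.8, 0, 0, 0.003, 0, 0, 0, 1, 0, 0, 0.003, 0, 0, 0, 1, 0, 0, 0.003, 0, 0, 0, 1, 0, 0, 0.003, 0, 0, 0, 1]}}

```text
time_s: 17.55
position: [0.5128, -0.2655, 0.1916]
eef_rot: [0.14, 0.99, 0.0, -0.0]
contact_force: [-0.1, 0.8, 0.0]
width: 0.0914
```

Request:
{"op": "drive_tool", "data": {"targets": [0, 0, -0.02, 0, 0, 0, 1, 0, 0, -0.05, 0, 0, 0, 1, 0, 0, -0.08, 0, 0, 0, 1, -0.06, 0, -0.1, 0, 0, 0, 1, -0.06, 0, -0.1, 0, 0, 0, 1, -0.06, 0, -0.1, 0, 0, 0, 1]}}

```text
time_s: 18.15
position: [0.5727, -0.2824, 0.2926]
eef_rot: [0.14, 0.99, -0.0, 0.001]
contact_force: [0.1, 0.5, -0.2]
width: 0.0917
```

Run:
```python
from h import *
p=grab_frame("wrist"); save(p,"w16.png",(100,0,400,320),2)
q=grab_frame("side"); save(q,"s16.png",s=1.5)
s=sense(); print(s["position"],s["contact_force"],s["time_s"],s["width"])
hs=cv2.cvtColor(p["image"],cv2.COLOR_RGB2HSV); m=cv2.inRange(hs,(22,90,110),(38,255,255))>0
m[:,:200]=0;m[:,320:]=0; C=cloud(p,m);C=C[C[:,2]>.1]; print(C.mean(0),len(C),np.linalg.lstsq(np.c_[C[:,:2],np.ones(len(C))],C[:,2],rcond=None)[0])
```

```text
[ 0.56982442 -0.28197725  0.29079928] [-0.1315607   0.5346402  -0.42029013] 18.25 0.09142859270485561
[ 0.51092804 -0.26559996  0.14342883] 1430 [-0.00095276  0.0015361   0.14432361]
```

View pics/w16.png

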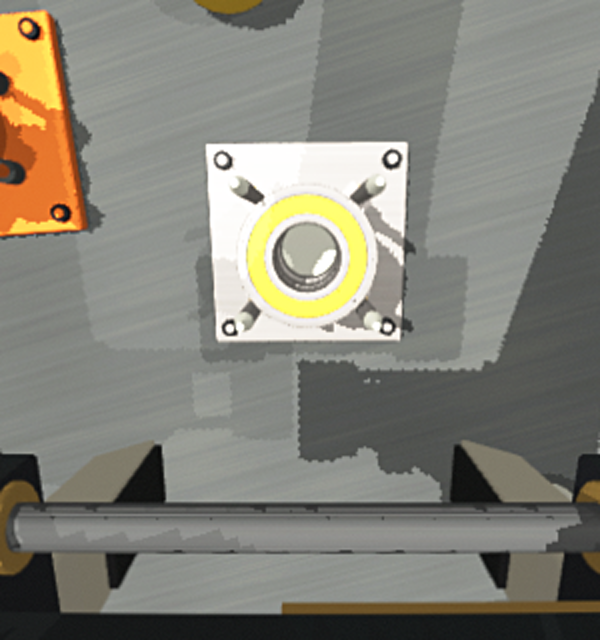

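View pics/s16.png

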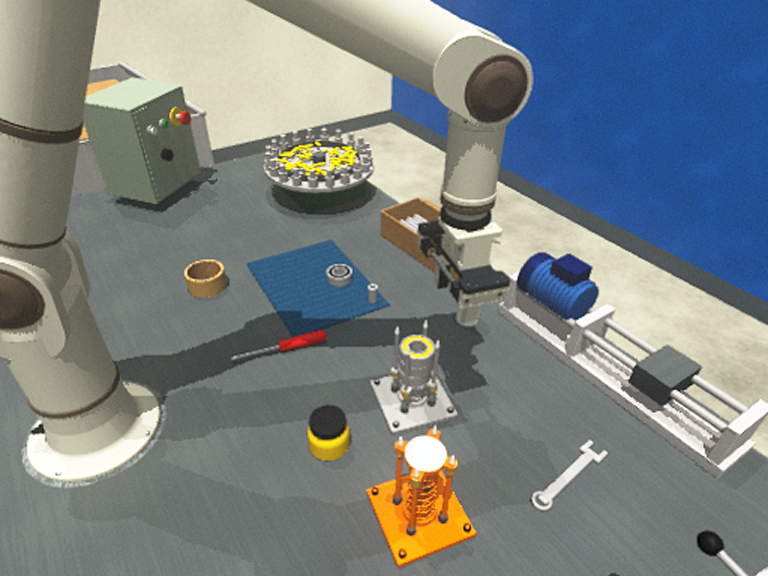

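The stack is level, with its top at z 0.143. The oil bottle is hidden behind the gripper in the side view, so I'll retreat upward and check it before handing in.

Request:
{"op": "drive_tool", "data": {"targets": [0, 0, -0.05, 0, 0, 0, 1, 0, 0, -0.08, 0, 0, 0, 1, 0.05, -0.04, -0.08, 0, 0, 0, 1, 0.08, -0.08, -0.08, 0, 0, 0, 1, 0.08, -0.08, -0.08, 0, 0, 0, 1, 0.08, -0.08, -0.08, 0, 0, 0, 1]}}

```text
time_s: 18.85
position: [0.4675, -0.3392, 0.3713]
eef_rot: [0.144, 0.99, -0.0, -0.002]
contact_force: [0.6, 1.3, -0.0]
width: 0.0917
```

Run:
```python
from h import *
q=grab_frame("side"); save(q,"s17.png",s=1.5)
t=grab_frame("top"); save(t,"t17.png",s=1.5)
s=sense(); print(s["position"],s["contact_force"],s["time_s"])
hs=cv2.cvtColor(q["image"],cv2.COLOR_RGB2HSV); mm=cv2.inRange(hs,(22,90,110),(38,255,255))>0
yy,xx=np.mgrid[:384,:512]; mm&=np.hypot(xx-277,yy-231)<16
C=cloud(q,mm); print(len(C),np.median(C,0))
```

```text
[ 0.47126049 -0.33610029  0.37123291] [-0.00401369  0.13344165  0.1853725 ] 18.95
111 [ 0.5140215  -0.26541198  0.14302036]
```

View pics/s17.png

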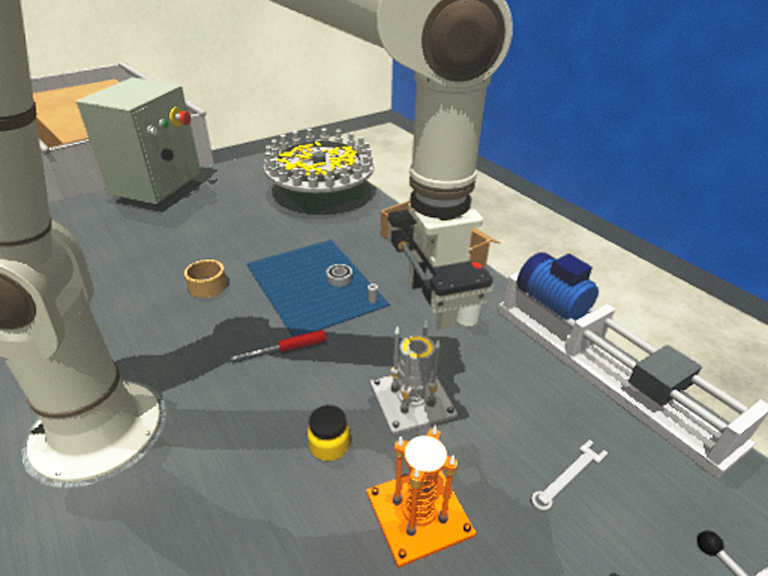

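View pics/t17.png

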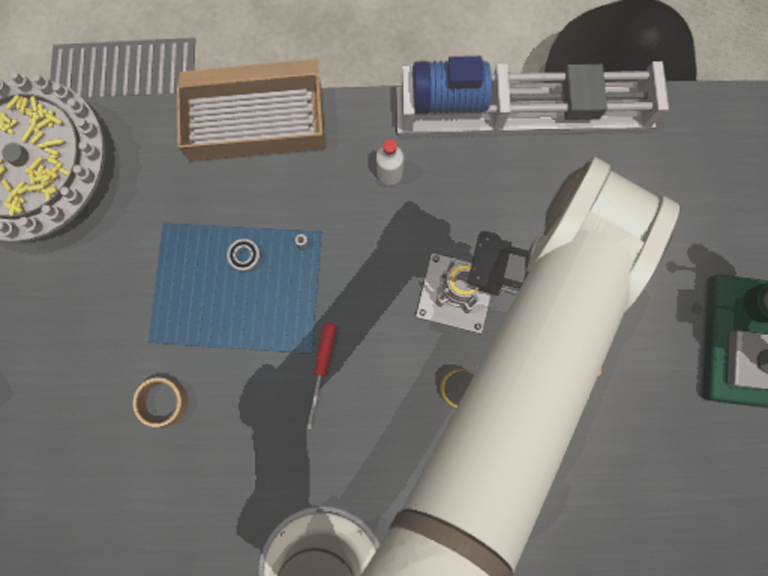

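The top view shows the oil bottle (390,163), black bearing (242,254), bush (300,240), screwdriver (325,350) and tape (160,400) where they started. The stack is steady at z 0.143 and the gripper touches nothing.

```bash
python3 -c "
from rig import *
print(sign_off())"
```

```text
the job is handed in; nothing more can be done
None
```

Both loose yellow-sealed bearings are in the grey magazine, lying flat on the one that was already there. I handed the job in at about 19 s. Each bearing was lowered between the rods until the spring carried nearly all its weight, and only then released.

- **Stack:** after the second release its top face was level to within about 0.1° at z ≈ 0.143 m, and the side camera agreed 0.7 s later. That is 3 mm lower than before the second bearing went in, within the 10 mm level range you gave. It sits centred between the four rods.
- **Forces:** the highest wrist reading was about 7.5 N, as the jaws closed on the second bearing. The readings during insertion and after retreat showed no notable side force, and the gripper was clear and touching nothing at the end.
- **Rest of the bench:** the black bearing, bush, screwdriver, tape, oil bottle, spanner, grease jar and orange magazine look unmoved in the final views. I turned the jaws for the second pick to stay clear of the screwdriver handle. The arm hid most of the grease jar and the orange magazine from the top camera, so those two were confirmed only in the side view.
- **Disagreements:** the cameras differed by about 2–3 mm on positions, so I averaged them and corrected against the rod tips in the wrist picture. No check failed.

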